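# Refit the crank of the tablet mill

## Robot

A 7-joint arm with a two-finger parallel gripper is mounted at the origin on the work surface. World frame = base frame: x ahead of the robot, y to its left, z up, the work surface at z = 0. Lengths are in m, angles in rad, forces in N, time in s.
With the tool pointing down it reaches from about 0.4 to 0.85 m from the base axis. Payload 10.4 kg.
Tool frame: the origin (TCP) lies midway between the tips of the shut fingers; the grasp point (between the pads) lies 19 mm behind it (r.grasp_offset is the distance from the TCP to the grasp point, in m); z points along the fingers, y is the line along which they close (so a half turn about z gives the same grasp; the last joint's range is limited). The gripper opens to 87 mm and grips with 3 to 60 N. Pads are 19 mm wide; open, the fingers measure 117 mm over their backs; the gripper's body (75 mm by 190 mm) begins 51 mm behind the grasp point.
Start: joints at [-1.298, 0.332, -0.065, 1.46, 0.022, 1.35, -0.088], TCP at [0.182, 0.598, 0.223] pointing down, gripper open.
Joint ranges: [-2.6, 2.6], [-0.5, 2.12], [-1.47, 1.34], [0.16, 2.42], [-1.27, 4.41], [0.06, 2.06], [-2.6, 2.6]. Speed limits (rad/s): [2.22, 2.22, 2.79, 2.79, 3.14, 3.14, 3.14].

## Interface

Orientations are given as a unit quaternion [x, y, z, w].
In Python, from bench import r gives the robot as it stands.
- The arm moves only by the tool drive_tool, never from a script. Its argument "moves" is a list that holds one entry, the list of rows, each a list of 7 numbers: the shift along the tool's x, y, z in m, then the turn, a rotation vector about the tool's x, y, z in rad, then the opening, from 0 (shut) to 1 (fully open). In form: [[[tx, ty, tz, ax, ay, az, jaw], ...]]. A call has 1 to 10 rows; each row shifts and turns the commanded pose from where the row before left it, along the tool's axes as they then stand; what a row does not reach is not made up. A row lasts 1/10 s, in which the tool goes at most 50 mm and 8.59 degrees, less where a joint would pass 70% of its speed; a pose out of reach is approached as far as the arm can. A call is refused whole if a number of a shift passes 0.05 or a number of a turn 0.15, either way. A call with a gripper value outside its range is refused whole. The fingers move at their own pace and stop on an object; "squeeze" is the grip in N (left out, the last holds). Time passes only in rows, so rows that do not move let the fingers close. It gives the time, the measured TCP pose, the force, the opening and the grip force at its end, in the units of the state.
- r.read_state(): the state, without advancing time (a new reading comes with each control period).
- r.camera(name): name is "scene" or "side" or "wrist"; returns the picture (384x512x3 uint8, red, green, blue); there is no depth.
- r.camera_info(name): a dict with "mtx" (3x3 intrinsics, pixels), "k1" (the pictures are not rectified: a ray, as slopes to the right and down, at radius r is drawn at 1 + k1 r^2 times it, then the intrinsics apply), "rvec" (rotation vector, rad) and "tvec" (3), from world to camera coordinates, as OpenCV has them; the wrist camera has in their place "T_tool_cam" (4x4, takes a point from camera to tool coordinates, whose origin is the TCP and whose axes are the flange's). Camera axes: x right, y down, z forward; pixel columns grow to the right and rows downward; lengths in m; the calibration is good to about 2 mm. A picture is of the moment at which its call begins: read the wrist's pose just before it. camera_info takes no time and is no camera call.
- r.close_job(): hands the job in; it is judged then, once.
Trained networks look in the newest picture that a camera, given by its name, has taken for a name from the list of things; names that differ only in an ending like _2 or _b are one class to them, and where a whole thing is asked for, a point or a joint stands for the part that bears it (a point fixed in the world has none). Each returns a list of dicts, best first, with "conf" (0 to 1); they miss things now and then, are a little off and sometimes report something else, mostly with a low value. They report only what shows in the picture. A call takes as long as a camera call.
- r.find_in(camera, query): "bbox" ([left, top, right, bottom] in pixels, round what is visible of it).
- r.place_of(camera, query): "at" ([column, row] in pixels: a listed point, or the origin of a listed thing).
The state is a dict: "time": time; "joint_positions": joint angles; "joint_vel": joint speeds; "joint_torque": joint torques, N m; "ee_pos": TCP position; "eef_rot": TCP orientation; "ft_force": force on the tool from outside, world axes, zero at the start; "torque": the same for the moment, N m; "width": finger opening in m; "grip_force": force on a finger pad.
Only numpy, scipy, OpenCV 4.12 (cv2) and the standard library are available. Lean on these libraries where they do the work, as an engineer would, in place of code of your own. Each camera call takes 0.05 s, during which the arm holds its last target. There are 200 camera calls.

## Task

Put the washed tablet mill's crank (the larger one, with the splined bore) back on the splined shaft on top of the mill, turned so that the splines match, push it fully home and let go. Then take it again by its black knob and turn the mill clockwise, seen from above, at least one full turn to check that it drives, and let go with the crank still fully home. Leave the other things on the bench where they are.

Things in the scene. Friction and masses are not known exactly. Their poses are not given: they have to be found in the camera images.
- crank_hub (a point): Larger loose crank: centre of its steel hub (twelve-sided, 38 mm across flats, 30 mm tall), on the axis, 15 mm above its flat underside. z up; x along the arm to the knob. It rests right way up on its hub on a 3 mm grey mat; a 18 mm wide, 7 mm thick arm leaves it 16 to 24 mm above the underside. Two hub flats face sideways of the arm. About 0.23 kg, balanced over the hub.
- crank_bore (a point): Middle of the crank's bore mouth in the hub's underside, 15 mm below crank_hub, same axes. The bore goes right through: wall 29 mm wide, six lands standing in to 20 mm. Its six grooves lie at 0, 60, 120... degrees from the arm (x), so the crank fits the shaft in six positions. Lands start 2 mm inside.
- crank_knob: The crank's black plastic knob: upright cylinder 28 mm across, 40 mm tall, on the end of the arm, 90 mm from the hub's axis; it spins freely on its pin. Origin at its centre, 47 mm above the hub's underside.
- shaft_seat (a point): The mill's upright splined shaft: point on its axis on the 40 mm wide collar where the hub's underside rests when fully home, 178 mm above the bench. z up; x along one of its six ribs (every 60 degrees), turning with it. Ribs: 4 mm wide, 27 mm over the tips, 18 mm tall, the top 3 mm narrower. The 18 mm core rises 26 mm, the last 4 mm tapered. About 1 mm play in the hub, 0.1 rad either way.
- mill: The tablet mill, fixed to the bench: 130 mm square foot plate, round steel and ivory body up to 97 mm wide between two slim columns, open hopper on top, 110 mm wide, its rim 12 mm below the shaft's collar. Origin under its centre, on the shaft's axis.
- mill_shaft (a joint): Angle of the mill's shaft in rad, growing as it turns clockwise seen from above; between 0 and 0.6 at the start. It turns without limit against a steady friction of 0.2 N m (2.2 N at the knob) and stays where it is left.
- small_crank: Bystander: a smaller crank of another machine, with a 26 mm square hub, a 12 mm square hole and a 65 mm arm. Origin under its hub.
- brush: Bystander: a 150 mm cleaning brush lying on the mat. Origin at its underside.
- burr: Bystander: a plain steel burr ring, 40 mm across and 10 mm high, on the mat.
- amber_bottle: Bystander: an amber medicine bottle, 54 mm across and 85 mm tall.
- ointment_jar: Bystander: a white ointment jar, 60 mm across and 45 mm tall.
- carton: Bystander: a medicine carton, 50 by 110 by 35 mm.
- mortar: Bystander: a white ceramic bowl-shaped mortar, 100 mm across and 60 mm tall.

How it is judged:
By the outcome, as a careful person would: the job done as asked, in the order asked, and still so for the second after the job is handed in, with the robot touching nothing.
It also fails if it takes over 67 s, if anything falls off the work surface, if the arm or the gripper's body presses on something with over 40 N, if the wrist force passes 120 N, or if a joint passes its speed limit or range.

## Working session

There is one attempt and no reset: what is moved stays moved. The work goes in short steps, Python scripts to look and compute and a tool call to move; the robot and the scene stay as the last step left them, time stands still between calls to the robot, and variables do not carry over. Pictures are saved under pics/ and viewed, at most 10 in all, crops included, and the job is handed in when it is done.

Besides the shell and the picture viewer there is one more tool, called after "Emit:" as name([rows], argument=value, ...), one row to a line, values as JSON. drive_tool: Moves the arm, as the interface text tells. Its arguments: {"type":"object","properties":{"moves":{"type":"array"},"squeeze":{"type":"number"}},"required":["moves"]}

```bash
ls; mkdir -p pics
cat > h.py <<'E'
import numpy as np, cv2
from scipy.spatial.transform import Rotation as R
from bench import r
def cam(name, st=None):
    i=r.camera_info(name); K=np.array(i["mtx"],float)
    if "T_tool_cam" in i:
        st=st or r.read_state(); T=np.eye(4); T[:3,:3]=R.from_quat(st["eef_rot"]).as_matrix(); T[:3,3]=st["ee_pos"]
        W=T@np.array(i["T_tool_cam"]); Rc,c=W[:3,:3],W[:3,3]
    else:
        Rw=R.from_rotvec(np.ravel(i["rvec"])).as_matrix(); Rc=Rw.T; c=-Rc@np.ravel(i["tvec"])
    return K,i["k1"],Rc,c
def ray(C,px):
    K,k1,Rc,c=C; d=np.linalg.solve(K,[px[0],px[1],1.])[:2]; u=d.copy()
    for _ in range(20): u=d/(1+k1*(u@u))
    v=Rc@np.array([u[0],u[1],1]); return c,v/np.linalg.norm(v)
def atz(C,px,z):
    c,v=ray(C,px); return c+v*(z-c[2])/v[2]
def proj(C,p):
    K,k1,Rc,c=C; q=Rc.T@(np.array(p)-c); u=q[:2]/q[2]; u=u*(1+k1*(u@u)); return (K@[u[0],u[1],1])[:2]
def tri(obs):
    A=np.zeros((3,3));b=np.zeros(3)
    for C,px in obs:
        c,v=ray(C,px); P=np.eye(3)-np.outer(v,v); A+=P;b+=P@c
    return np.linalg.solve(A,b)
def shot(name,fn=None):
    st=r.read_state(); im=r.camera(name)
    if fn: cv2.imwrite("pics/"+fn,cv2.cvtColor(im,cv2.COLOR_RGB2BGR))
    return im,cam(name,st)
E
python3 - <<'E'
from h import *
ims={}
for n in("scene","side"):
    ims[n]=shot(n)
    print(n,"c",ims[n][1][3].round(3))
    for q in("crank_hub","crank_bore","crank_knob","shaft_seat","mill","small_crank"):
        print(n,q,[(np.round(d["at"],1).tolist(),round(d["conf"],2)) for d in r.place_of(n,q)[:3]])
cv2.imwrite("pics/a.png",cv2.cvtColor(np.vstack([ims["scene"][0][:300],ims["side"][0][:300]]),cv2.COLOR_RGB2BGR))
cv2.imwrite("pics/sc.png",cv2.cvtColor(ims["scene"][0],cv2.COLOR_RGB2BGR));cv2.imwrite("pics/si.png",cv2.cvtColor(ims["side"][0],cv2.COLOR_RGB2BGR))
print({k:np.round(v,3) for k,v in r.read_state().items()}, r.grasp_offset)
E
```

```text
pics
scene c [ 1.18  -0.788  0.83 ]
scene crank_hub [([192.4, 228.9], 0.84)]
scene crank_bore [([192.5, 231.1], 0.92)]
scene crank_knob [([168.1, 231.2], 0.64)]
scene shaft_seat [([258.8, 155.0], 0.57)]
scene mill [([253.0, 195.1], 0.77)]
scene small_crank [([297.0, 241.4], 0.74)]
side c [0.234 0.887 0.776]
side crank_hub [([307.8, 196.0], 0.78), ([260.9, 217.2], 0.68)]
side crank_bore [([304.0, 202.0], 0.69)]
side crank_knob [([319.9, 181.3], 0.5)]
side shaft_seat [([261.1, 216.1], 0.64)]
side mill [([257.7, 267.9], 0.89)]
side small_crank [([193.3, 222.4], 0.76), ([263.3, 201.1], 0.28)]
{'time': np.float64(0.7), 'joint_positions': array([-1.298,  0.332, -0.065,  1.46 ,  0.022,  1.35 , -0.089]), 'joint_vel': array([ 0.   , -0.001, -0.001,  0.   , -0.002,  0.   , -0.001]), 'joint_torque': array([-0.0000e+00, -6.2290e+01,  2.4000e-02, -3.9008e+01, -6.1000e-02,
        3.1000e-02,  0.0000e+00]), 'ee_pos': array([0.182, 0.598, 0.223]), 'eef_rot': array([0.147, 0.989, 0.   , 0.   ]), 'ft_force': array([ 0.767, -0.414, -0.414]), 'torque': array([0.002, 0.008, 0.017]), 'grip_force': np.float64(0.0), 'width': np.float64(0.087)} 0.0187
```

View pics/sc.png

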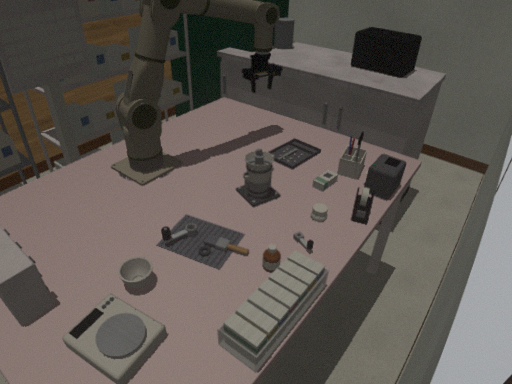

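View pics/si.png

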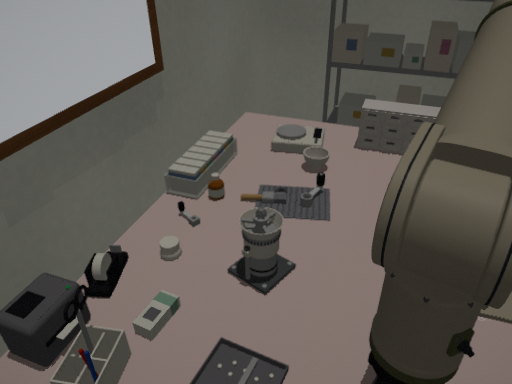

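The scene view shows the large crank on the mat, with its hub at (192,229) and knob at (167,233). The mill's shaft is at (259,154). In the side view the hub is at (307,197), the knob at (321,181) and the shaft at (261,215). The small crank lies apart from these.

Run:
```python
from h import *
S,D=cam("scene"),cam("side")
for n,a,b,z in(("hub",(192.4,228.9),(307.8,196),.018),("bore",(192.5,231.1),(304,202),.003),("knob",(168.1,231.2),(319.9,181.3),.05),("seat",(258.8,155),(261.1,216.1),.178),("mill",(253,195.1),(257.7,267.9),0),("small",(297,241.4),(193.3,222.4),.003)):
    print(n,tri([(S,a),(D,b)]).round(3),"at z:",atz(S,a,z).round(3),atz(D,b,z).round(3))
i=r.camera_info("wrist"); print(np.round(i["T_tool_cam"],3),np.round(i["mtx"],0))
```

```text
hub [ 0.479 -0.194  0.029] at z: [ 0.475 -0.185  0.018] [ 0.478 -0.215  0.018]
bore [ 0.481 -0.188  0.012] at z: [ 0.47  -0.181  0.003] [ 0.486 -0.199  0.003]
knob [ 0.451 -0.267  0.05 ] at z: [ 0.45  -0.267  0.05 ] [ 0.452 -0.266  0.05 ]
seat [0.511 0.137 0.177] at z: [0.511 0.136 0.178] [0.511 0.138 0.178]
mill [ 0.513  0.126 -0.001] at z: [0.501 0.12  0.   ] [0.524 0.135 0.   ]
small [ 0.778  0.011 -0.003] at z: [0.778 0.003 0.003] [0.778 0.019 0.003]
[[ 0.001 -0.955 -0.297  0.082]
 [ 1.     0.001 -0.    -0.   ]
 [ 0.001 -0.297  0.955 -0.162]
 [ 0.     0.     0.     1.   ]] [[294.   0. 259.]
 [  0. 294. 193.]
 [  0.   0.   1.]]
```

```bash
cat >> h.py <<'E'
def yawrot(y):  # tool pointing down, tool x at world yaw y (deg)
    a=np.radians(y); x=np.array([np.cos(a),np.sin(a),0]); z=np.array([0,0,-1.]); return np.stack([x,np.cross(z,x),z],1)
def plan(pts,jaw,start=None):
    """pts: list of (pos,yaw,nrows). prints rounded rows, with rounding fed back"""
    st=r.read_state(); p,M=start or (np.array(st["ee_pos"]),R.from_quat(st["eef_rot"]).as_matrix())
    rows=[]
    for pos,yaw,n in pts:
        p0,M0=p.copy(),M.copy(); G=yawrot(yaw); w=R.from_matrix(M0.T@G).as_rotvec()
        for k in range(1,n+1):
            tp=p0+(np.array(pos)-p0)*k/n; TM=M0@R.from_rotvec(w*k/n).as_matrix()
            t=(M.T@(tp-p)).round(3); a=R.from_matrix(M.T@TM).as_rotvec().round(3)
            p=p+M@t; M=M@R.from_rotvec(a).as_matrix(); rows.append([*t.tolist(),*a.tolist(),jaw])
    for i in range(0,len(rows),10): print(str(rows[i:i+10]).replace(" ",""))
    return p,M
E
python3 - <<'E'
from h import *
plan([((.511,.137,.31),105,15)],1)
E
```

```text
[[-0.03,-0.023,-0.006,0.0,-0.0,0.068,1],[-0.031,-0.021,-0.006,0.0,-0.0,0.067,1],[-0.033,-0.019,-0.005,0.0,-0.0,0.068,1],[-0.034,-0.016,-0.006,0.0,-0.0,0.067,1],[-0.035,-0.014,-0.006,0.0,-0.0,0.068,1],[-0.036,-0.012,-0.006,0.0,-0.0,0.067,1],[-0.036,-0.009,-0.006,0.0,-0.0,0.068,1],[-0.038,-0.007,-0.006,0.0,-0.0,0.067,1],[-0.037,-0.005,-0.005,0.0,-0.0,0.068,1],[-0.038,-0.001,-0.006,0.0,-0.0,0.067,1]]
[[-0.038,0.0,-0.006,0.0,-0.0,0.068,1],[-0.037,0.004,-0.006,0.0,-0.0,0.068,1],[-0.037,0.005,-0.006,0.0,-0.0,0.067,1],[-0.037,0.009,-0.006,0.0,-0.0,0.068,1],[-0.036,0.011,-0.005,0.0,-0.0,0.067,1]]
```

Emit:
drive_tool([
  [[-0.03,-0.023,-0.006,0,0,0.068,1],[-0.031,-0.021,-0.006,0,0,0.067,1],[-0.033,-0.019,-0.005,0,0,0.068,1],[-0.034,-0.016,-0.006,0,0,0.067,1],[-0.035,-0.014,-0.006,0,0,0.068,1],[-0.036,-0.012,-0.006,0,0,0.067,1],[-0.036,-0.009,-0.006,0,0,0.068,1],[-0.038,-0.007,-0.006,0,0,0.067,1],[-0.037,-0.005,-0.005,0,0,0.068,1],[-0.038,-0.001,-0.006,0,0,0.067,1]],
])

```text
time: 1.7
ee_pos: [0.4024, 0.2893, 0.281]
eef_rot: [0.468, 0.884, 0.0, -0.0]
ft_force: [0.6, 0.8, -0.1]
width: 0.0872
grip_force: 0.0
```

Emit:
drive_tool([
  [[-0.038,0,-0.006,0,0,0.068,1],[-0.037,0.004,-0.006,0,0,0.068,1],[-0.037,0.005,-0.006,0,0,0.067,1],[-0.037,0.009,-0.006,0,0,0.068,1],[-0.036,0.011,-0.005,0,0,0.067,1],[0,0,0,0,0,0,1],[0,0,0,0,0,0,1]],
])

```text
time: 2.4
ee_pos: [0.5114, 0.1371, 0.3096]
eef_rot: [0.609, 0.793, 0.0, -0.0]
ft_force: [-0.6, -0.0, -0.1]
width: 0.0869
grip_force: 0.0
```

Run:
```python
from h import *
im,C=shot("wrist"); st=r.read_state(); print(np.round(st["ee_pos"],4),np.round(st["eef_rot"],3),st["time"])
d=r.place_of("wrist","shaft_seat"); print(d)
if d: print(atz(C,d[0]["at"],.178))
u,v=np.round(proj(C,(.511,.137,.19))).astype(int); print(u,v)
c=im[max(0,v-75):v+75,max(0,u-100):u+100]
cv2.imwrite("pics/w1.png",cv2.cvtColor(cv2.resize(c,None,fx=4,fy=4,interpolation=2),cv2.COLOR_RGB2BGR))
np.save("w1.npy",im); import pickle; pickle.dump(C,open("w1.pkl","wb"))
```

```text
[0.5108 0.1381 0.3094] [ 0.608  0.794  0.    -0.   ] 2.45
[{'at': [258.0, 182.1], 'conf': 0.8}]
[0.50949344 0.13879309 0.178     ]
259 187
```

View pics/w1.png

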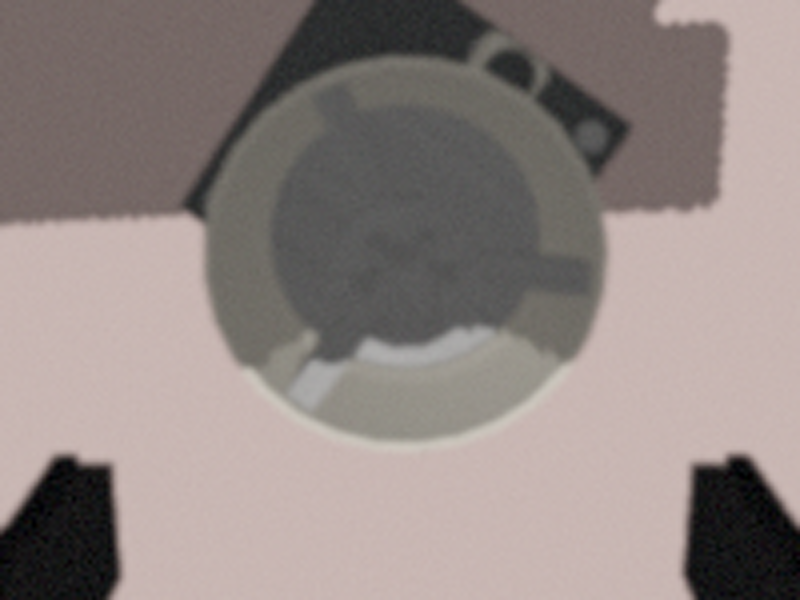

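The close view shows the round hopper with three spokes. The shaft is near the crop's (400,250) but in the gripper's shadow. I'll rectify it and stretch the contrast.

```bash
cat >> h.py <<'E'
def top(im,C,cx,cy,z,half=.035,n=400):
    """north-up top view: column=x grows right... x right,y up"""
    g=np.linspace(-half,half,n); X,Y=np.meshgrid(cx+g,cy-g)
    K,k1,Rc,c=C; q=(np.stack([X,Y,np.full_like(X,z)],-1)-c)@Rc; u=q[...,:2]/q[...,2:]; u=u*(1+k1*(u**2).sum(-1,keepdims=True))
    return cv2.remap(im,(u[...,0]*K[0,0]+K[0,2]).astype(np.float32),(u[...,1]*K[1,1]+K[1,2]).astype(np.float32),cv2.INTER_CUBIC)
E
python3 - <<'E'
from h import *; import pickle
im=np.load("w1.npy");C=pickle.load(open("w1.pkl","rb"))
t=cv2.GaussianBlur(cv2.cvtColor(top(im,C,.511,.137,.196),cv2.COLOR_RGB2GRAY),(0,0),2)
lo,hi=np.percentile(t[100:300,100:300],[1,99]); o=np.clip((t-lo)/(hi-lo)*255,0,255).astype(np.uint8)
cv2.imwrite("pics/w1t.png",cv2.resize(o,(600,600)))
E
```

```text
(no output)
```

View pics/w1t.png

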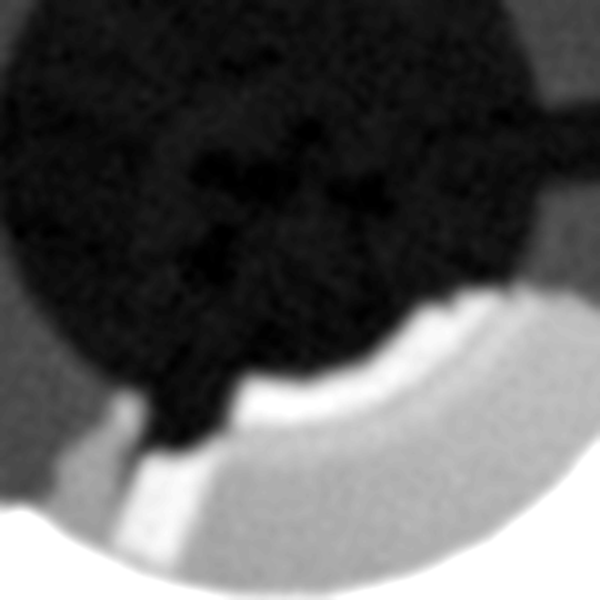

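Emit:
drive_tool([
  [[0.03,0,0,0,0,0,1],[0.035,0,0,0,0,0,1],[0,0,0,0,0,0,1],[0,0,0,0,0,0,1]],
])

```text
time: 2.9
ee_pos: [0.4934, 0.202, 0.3093]
eef_rot: [0.607, 0.795, -0.0, -0.0]
ft_force: [0.7, -1.1, -0.5]
width: 0.0866
grip_force: 0.0
```

Run:
```python
from h import *
im,C=shot("wrist"); st=r.read_state(); print(np.round(st["ee_pos"],4),st["time"])
d=r.place_of("wrist","shaft_seat"); print(d)
if d: print(atz(C,d[0]["at"],.178))
np.save("w2.npy",im); import pickle; pickle.dump(C,open("w2.pkl","wb"))
t=cv2.GaussianBlur(cv2.cvtColor(top(im,C,.511,.137,.196),cv2.COLOR_RGB2GRAY),(0,0),1.5)
lo,hi=np.percentile(t[100:300,100:300],[1,99]); o=np.clip((t-lo)/(hi-lo)*255,0,255).astype(np.uint8)
cv2.imwrite("pics/w2t.png",cv2.resize(o,(600,600)))
```

```text
[0.4939 0.2008 0.3095] 2.95
[{'at': [257.8, 239.9], 'conf': 0.57}]
[0.50856242 0.14003629 0.178     ]
```

View pics/w2t.png

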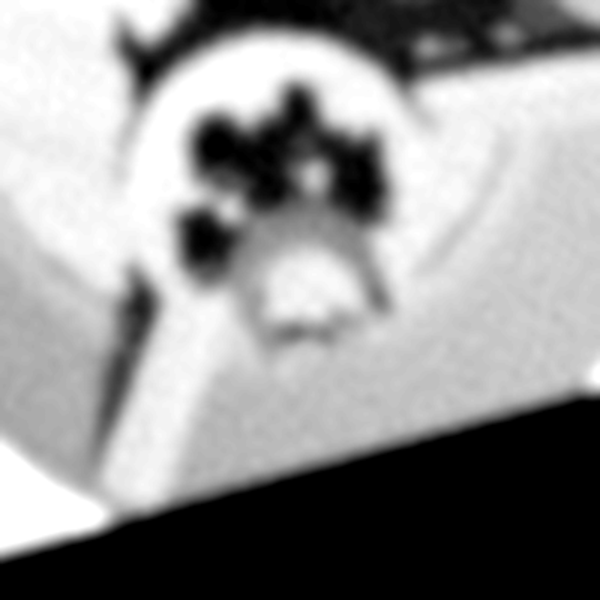

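The collar ring, the bright core top at (312,290) and two lit rib tops at about (318,175) and (235,207) are visible. They point to ribs near 22° mod 60. I'll fit that with a model and check it on an overlay.

```bash
cat > fit.py <<'E'
from h import *; import pickle,sys
from scipy.ndimage import map_coordinates
im=np.load("w2.npy");C=pickle.load(open("w2.pkl","rb")); g=cv2.GaussianBlur(cv2.cvtColor(im,cv2.COLOR_RGB2GRAY),(0,0),.6).astype(float)
K,k1,Rc,c=C
def pj(P):
    q=(P-c)@Rc; u=q[...,:2]/q[...,2:]; u=u*(1+k1*(u**2).sum(-1,keepdims=True)); return u*[K[0,0],K[1,1]]+K[:2,2]
def val(P): q=pj(P); return map_coordinates(g,[q[...,1],q[...,0]],order=1)
rr,ww=np.meshgrid(np.linspace(9.8,12.5,5)/1e3,np.linspace(-1.2,1.2,3)/1e3)
def pts(cx,cy,th,z): return np.stack([cx+rr*np.cos(th)-ww*np.sin(th),cy+rr*np.sin(th)+ww*np.cos(th),np.full_like(rr,z)],-1).reshape(-1,3)
core=np.array([(x,y) for x in np.linspace(-.0065,.0065,7) for y in np.linspace(-.0065,.0065,7) if np.hypot(x,y)<.0066])
# core top centre: bright disc of 7 mm radius vs ring just outside on z=.204
res=[]
a=np.radians(np.arange(0,360,10)); ring=lambda R0:np.stack([R0*np.cos(a),R0*np.sin(a)],1)
for cx in np.arange(.505,.517,.0005):
  for cy in np.arange(.131,.146,.0005):
    col=val(np.c_[ring(.0190)+[cx,cy],np.full(36,.178)]).mean()-val(np.c_[ring(.0212)+[cx,cy],np.full(36,.178)]).mean()
    for th in np.radians(np.arange(0,60,3)):
      s=0
      for k in range(6):
        if np.sin(th+k*np.pi/3)<-.3: continue
        s+=val(pts(cx,cy,th+k*np.pi/3,.1955)).mean()-.5*val(pts(cx,cy,th+(k+.5)*np.pi/3,.1955)).mean()-.5*val(pts(cx,cy,th+(k-.5)*np.pi/3,.1955)).mean()
      res.append((s,col,cx,cy,np.degrees(th)))
res=np.array(res)
for key in(res[:,0],res[:,1],res[:,0]+2*res[:,1]):
    o=np.argsort(-key)[:4]; print(res[o].round(4))
b=res[np.argmax(res[:,0]+2*res[:,1])] if len(sys.argv)<2 else [0,0]+[float(v) for v in sys.argv[1:]]
_,_,cx,cy,th=b; th=np.radians(th); S=5
q0=pj(np.array([[cx,cy,.19]]))[0].astype(int); x0,y0=q0-[40,40]
big=cv2.resize(im[y0:y0+80,x0:x0+80],None,fx=S,fy=S,interpolation=2); big=(255*(np.clip(big/big.max(),0,1))**.6).astype(np.uint8)[...,::-1].copy()
ov=big.copy()
def poly(P,colr): cv2.polylines(ov,[np.round((pj(np.array(P))-[x0,y0]+.5)*S).astype(int)],True,colr,1)
for k in range(6):
    t=th+k*np.pi/3; e=np.array([np.cos(t),np.sin(t)]);n=np.array([-e[1],e[0]])
    poly([[*( [cx,cy]+e*a_+n*b_),.196] for a_,b_ in((.009,.0014),(.0132,.0014),(.0132,-.0014),(.009,-.0014))],(0,0,255))
for R0,z in((.020,.178),(.007,.204)): poly(np.c_[ring(R0)+[cx,cy],np.full(36,z)],(0,255,0))
cv2.imwrite("pics/fit.png",np.hstack([big,ov]))
E
python3 fit.py
```

```text
[[1.400600e+02 1.289720e+01 5.105000e-01 1.400000e-01 1.500000e+01]
 [1.392172e+02 1.172490e+01 5.100000e-01 1.400000e-01 1.500000e+01]
 [1.379882e+02 1.291140e+01 5.100000e-01 1.405000e-01 1.500000e+01]
 [1.363966e+02 1.402450e+01 5.105000e-01 1.405000e-01 1.500000e+01]]
[[ 27.3785  15.0121   0.5115   0.1405  33.    ]
 [ 60.5638  15.0121   0.5115   0.1405  30.    ]
 [ 86.8784  15.0121   0.5115   0.1405  27.    ]
 [104.1628  15.0121   0.5115   0.1405  24.    ]]
[[1.400600e+02 1.289720e+01 5.105000e-01 1.400000e-01 1.500000e+01]
 [1.363966e+02 1.402450e+01 5.105000e-01 1.405000e-01 1.500000e+01]
 [1.379882e+02 1.291140e+01 5.100000e-01 1.405000e-01 1.500000e+01]
 [1.392172e+02 1.172490e+01 5.100000e-01 1.400000e-01 1.500000e+01]]
```

View pics/fit.png

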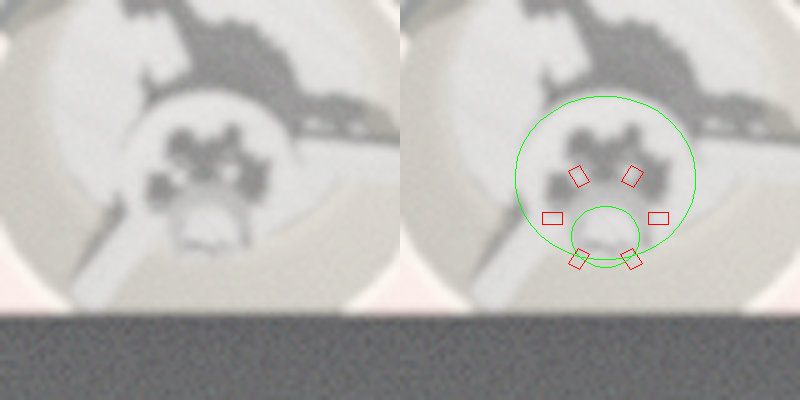

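```bash
cat >> fit.py <<'E'
cx0,cy0,_=atz(C,(x0+213/S-.5,y0+228/S-.5),.204); print("core",cx0,cy0)
for u,v in((228,170),(180,173)):
    p=atz(C,(x0+u/S-.5,y0+v/S-.5),.196)[:2]-[cx0,cy0]; print(np.hypot(*p),np.degrees(np.arctan2(p[1],p[0])))
for d in((0,0),(.001,0),(-.001,0),(0,.001),(0,-.001),(-.001,.001)):
    L=[]
    for t in np.arange(0,60,4):
        th=np.radians(t); L.append(sum(val(pts(cx0+d[0],cy0+d[1],th+k*np.pi/3,.1955)).mean()-val(pts(cx0+d[0],cy0+d[1],th+(k+.5)*np.pi/3,.1955)).mean() for k in range(6) if np.sin(th+k*np.pi/3)>-.3))
    print(d,np.round(L).astype(int))
E
python3 fit.py .5105 .14 15 | tail -9
```

```text
(0, 0) [ -88  -60  -20   24   65  111  117  109   85   48    4  -42  -74  -94
 -100]
(0.001, 0) [-100  -84  -53  -11   35   86  108  117  108   84   47    0  -42  -76
  -97]
(-0.001, 0) [-58 -24  14  49  76 111 102  79  45   5 -37 -74 -89 -92 -82]
(0, 0.001) [-71 -61 -40  -9  24  80  92  94  83  62  30   1 -28 -52 -67]
(0, -0.001) [ -92  -49    4   56  100  133  133  113   76   27  -25  -82 -113 -127
 -120]
(-0.001, 0.001) [-49 -37 -18   5  28  78  79  72  55  30  -1 -20 -38 -49 -53]
```

```bash
python3 fit.py .5105 .14 15 | grep -A3 core
python3 - <<'E'
from h import *
plan([((.48,-.03,.28),82,7),((.478,-.19,.17),72,6)],1)
E
```

```text
core 0.511532650050059 0.1423029444258888
0.0096473067658185 86.34876280257896
0.010833739239387245 144.14809145996568
(0, 0) [ -88  -60  -20   24   65  111  117  109   85   48    4  -42  -74  -94
[[-0.031,-0.01,0.004,0.0,0.0,0.057,1],[-0.032,-0.009,0.004,0.0,0.0,0.058,1],[-0.032,-0.007,0.005,0.0,0.0,0.057,1],[-0.033,-0.005,0.004,0.0,0.0,0.058,1],[-0.033,-0.003,0.004,0.0,0.0,0.057,1],[-0.033,-0.001,0.004,0.0,0.0,0.058,1],[-0.032,0.0,0.005,0.0,0.0,0.057,1],[-0.027,0.003,0.018,0.0,0.0,0.029,1],[-0.026,0.005,0.019,0.0,0.0,0.029,1],[-0.026,0.005,0.018,0.0,0.0,0.029,1]]
[[-0.026,0.005,0.018,0.0,0.0,0.029,1],[-0.026,0.007,0.018,0.0,0.0,0.03,1],[-0.026,0.007,0.019,0.0,0.0,0.029,1]]
```

Emit:
drive_tool([
  [[-0.031,-0.01,0.004,0,0,0.057,1],[-0.032,-0.009,0.004,0,0,0.058,1],[-0.032,-0.007,0.005,0,0,0.057,1],[-0.033,-0.005,0.004,0,0,0.058,1],[-0.033,-0.003,0.004,0,0,0.057,1],[-0.033,-0.001,0.004,0,0,0.058,1],[-0.032,0,0.005,0,0,0.057,1],[-0.027,0.003,0.018,0,0,0.029,1],[-0.026,0.005,0.019,0,0,0.029,1],[-0.026,0.005,0.018,0,0,0.029,1]],
])

```text
time: 4.0
ee_pos: [0.4788, -0.1116, 0.224]
eef_rot: [0.784, 0.621, 0.0, 0.0]
ft_force: [1.0, 0.6, -0.1]
width: 0.0871
grip_force: 0.0
```

Emit:
drive_tool([
  [[-0.026,0.005,0.018,0,0,0.029,1],[-0.026,0.007,0.018,0,0,0.03,1],[-0.026,0.007,0.019,0,0,0.029,1],[0,0,0,0,0,0,1],[0,0,0,0,0,0,1]],
])

```text
time: 4.5
ee_pos: [0.4772, -0.1908, 0.1694]
eef_rot: [0.81, 0.586, -0.0, -0.0]
ft_force: [0.9, 0.9, -0.0]
width: 0.087
grip_force: 0.0
```

Run:
```python
from h import *
im,C=shot("wrist","w3.png"); st=r.read_state(); print(np.round(st["ee_pos"],4),np.round(st["eef_rot"],3),st["time"])
for q,z in(("crank_hub",.018),("crank_bore",.003),("crank_knob",.05)):
    d=r.place_of("wrist",q); print(q,[(np.round(e["at"],1),round(e["conf"],2),atz(C,e["at"],z).round(4)) for e in d[:2]])
```

```text
[ 0.4778 -0.1899  0.1698] [ 0.809  0.587  0.    -0.   ] 4.55
crank_hub [(array([260.7, 177.7]), 0.91, array([ 0.4791, -0.1899,  0.018 ]))]
crank_bore [(array([260.1, 177.7]), 0.86, array([ 0.4774, -0.1933,  0.003 ])), (array([346.7, 178.5]), 0.22, array([ 0.5727, -0.2254,  0.003 ]))]
crank_knob [(array([261.9, 265.1]), 0.58, array([ 0.4523, -0.2759,  0.05  ]))]
```

View pics/w3.png

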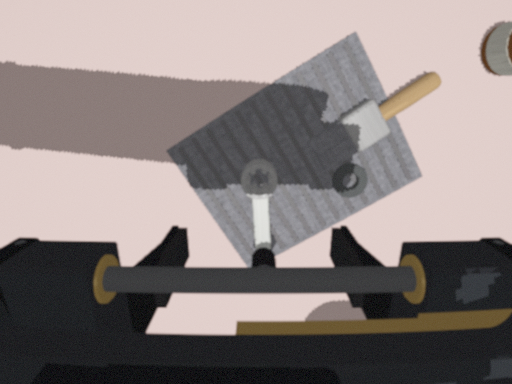

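The wrist picture shows the hub at (260,178) and the knob at (262,265). The arm lies along the tool's x, and the burr and brush are clear of the fingers. The hub-to-knob distance measures 90 mm, as specified, so I descend.

Emit:
drive_tool([
  [[0,0.001,0.035,0,0,-0.014,1],[0,0,0.035,0,0,0,1],[0,0,0.034,0,0,0,1],[0,0,0.03,0,0,0,1],[0,0,0.02,0,0,0,1],[0,0,0.01,0,0,0,1],[0,0,0,0,0,0,0],[0,0,0,0,0,0,0],[0,0,0,0,0,0,0],[0,0,0,0,0,0,0]],
], squeeze=50)

```text
time: 5.7
ee_pos: [0.4795, -0.19, 0.0064]
eef_rot: [0.805, 0.593, 0.001, 0.0]
ft_force: [-0.3, -0.1, -0.6]
width: 0.0629
grip_force: 0.0
```

Emit:
drive_tool([
  [[0,0,0,0,0,0,0],[0,0,0,0,0,0,0],[0,0,0,0,0,0,0]],
])

```text
time: 6.0
ee_pos: [0.4788, -0.19, 0.0056]
eef_rot: [0.805, 0.593, 0.0, -0.0]
ft_force: [-0.6, 0.2, -0.5]
width: 0.0387
grip_force: 0.4
```

Emit:
drive_tool([
  [[0,0,0,0,0,0,0],[0,0,0,0,0,0,0],[0,0,0,0,0,0,0],[0,0,-0.02,0,0,0,0],[0,0,-0.04,0,0,0,0],[0,0,-0.045,0,0,0,0],[0,0,-0.045,0,0,0,0],[0,0,-0.045,0,0,0,0],[0,0,-0.04,0,0,0,0],[0,0,0,0,0,0,0]],
])

```text
time: 7.0
ee_pos: [0.481, -0.191, 0.2453]
eef_rot: [0.805, 0.593, 0.003, 0.002]
ft_force: [1.0, 0.1, -2.9]
width: 0.0374
grip_force: 50.0
```

Run:
```python
from h import *
s=r.read_state(); print(np.round(s["ee_pos"],4),s["width"],s["grip_force"],R.from_quat(s["eef_rot"]).as_matrix().round(3))
plan([((.5105,.1395,.24),85,13)],0)
```

```text
[ 0.481  -0.191   0.2453] 0.037435904366013135 49.98328059671621 [[ 0.297  0.955  0.008]
 [ 0.955 -0.297 -0.   ]
 [ 0.002  0.008 -1.   ]]
[[0.025,-0.005,0.0,0.001,-0.0,-0.016,0],[0.025,-0.005,0.001,0.0,-0.0,-0.017,0],[0.025,-0.005,0.0,0.001,-0.0,-0.016,0],[0.025,-0.004,0.001,0.0,-0.0,-0.017,0],[0.026,-0.004,0.0,0.001,-0.0,-0.016,0],[0.025,-0.003,0.001,0.001,-0.001,-0.017,0],[0.025,-0.003,-0.0,0.0,0.0,-0.016,0],[0.026,-0.002,0.0,0.001,0.0,-0.017,0],[0.025,-0.003,0.001,0.0,0.0,-0.016,0],[0.026,-0.001,0.0,0.001,0.0,-0.017,0]]
[[0.025,-0.001,0.001,0.001,0.0,-0.016,0],[0.026,-0.001,0.0,0.0,-0.0,-0.017,0],[0.025,-0.001,0.0,0.001,-0.0,-0.016,0]]
```

Emit:
drive_tool([
  [[0.025,-0.005,0,0,0,-0.016,0],[0.025,-0.005,0.001,0,0,-0.017,0],[0.025,-0.005,0,0,0,-0.016,0],[0.025,-0.004,0.001,0,0,-0.017,0],[0.026,-0.004,0,0,0,-0.016,0],[0.025,-0.003,0.001,0,0,-0.017,0],[0.025,-0.003,0,0,0,-0.016,0],[0.026,-0.002,0,0,0,-0.017,0],[0.025,-0.003,0.001,0,0,-0.016,0],[0.026,-0.001,0,0,0,-0.017,0]],
])

```text
time: 8.0
ee_pos: [0.5012, 0.0655, 0.2353]
eef_rot: [0.753, 0.658, -0.001, -0.0]
ft_force: [0.4, -0.7, -1.9]
width: 0.0376
grip_force: 50.0
```

Emit:
drive_tool([
  [[0.025,-0.001,0.001,0,0,-0.016,0],[0.025,-0.001,0,0,0,-0.017,0],[0.02,-0.001,0,0,0,-0.016,0],[0,0,0,0,0,0,0],[0,0,0,0,0,0,0],[0,0,0,0,0,0,0]],
])

```text
time: 8.6
ee_pos: [0.5073, 0.1335, 0.2356]
eef_rot: [0.738, 0.675, -0.0, 0.0]
ft_force: [1.1, -0.8, -1.1]
width: 0.0374
grip_force: 50.0
```

Run:
```python
from h import *
s=r.read_state(); M=R.from_quat(s["eef_rot"]).as_matrix(); print(np.round(s["ee_pos"],4),s["width"],s["grip_force"],M.round(3))
out=[]
for n in("scene","side"):
    im,C=shot(n)
    for q in("shaft_seat","crank_bore"): print(n,q,r.place_of(n,q)[:2], proj(C,(.5105,.1395,.178)), proj(C,(*s["ee_pos"][:2],s["ee_pos"][2]-.003)))
    u,v=proj(C,(.511,.139,.19)).astype(int); out.append(cv2.resize(im[v-25:v+25,u-32:u+33],(390,300),interpolation=2))
cv2.imwrite("pics/m1.png",np.hstack(out)[...,::-1])
```

```text
[0.5073 0.1335 0.2356] 0.037414930808596265 49.98278225437389 [[ 0.088  0.996  0.   ]
 [ 0.996 -0.088 -0.   ]
 [-0.     0.    -1.   ]]
scene shaft_seat [{'at': [256.4, 155.0], 'conf': 0.39}] [259.20729789 154.62073482] [257.96279777 141.71840527]
scene crank_bore [{'at': [260.7, 141.7], 'conf': 0.58}] [259.20729789 154.62073482] [257.96279777 141.71840527]
side shaft_seat [{'at': [258.2, 214.0], 'conf': 0.51}] [261.20757784 216.38958226] [263.13516717 196.58171496]
side crank_bore [{'at': [261.1, 193.5], 'conf': 0.81}, {'at': [154.9, 315.2], 'conf': 0.51}] [261.20757784 216.38958226] [263.13516717 196.58171496]
```

View pics/m1.png

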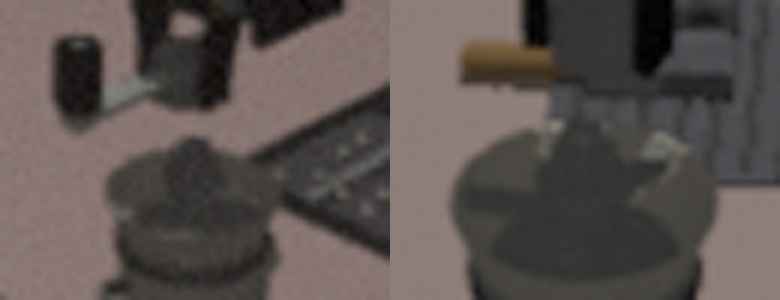

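The crops show the hub above the shaft, offset as my estimate predicts: 7 px left in the scene view and 8 px right in the side view, with 11 px expected there. I'll shift over the shaft and lower by feel.

Emit:
drive_tool([
  [[0.006,0.003,0,0,0,0,0],[0,0,0.01,0,0,0,0],[0,0,0.01,0,0,0,0],[0,0,0.005,0,0,0,0],[0,0,0.003,0,0,0,0],[0,0,0.002,0,0,0,0],[0,0,0.002,0,0,0,0],[0,0,0,0,0,0,0]],
])

```text
time: 9.7
ee_pos: [0.5107, 0.1401, 0.2035]
eef_rot: [0.737, 0.676, 0.0, -0.0]
ft_force: [-0.3, -0.1, -1.4]
width: 0.0374
grip_force: 50.0
```

Emit:
drive_tool([
  [[0,0,0.002,0,0,0,0],[0,0,0.001,0,0,0,0],[0,0,0.001,0,0,0,0],[0,0,0,0,0,0,0]],
])

```text
time: 10.1
ee_pos: [0.5107, 0.1403, 0.1996]
eef_rot: [0.737, 0.676, 0.0, -0.0]
ft_force: [1.2, 0.3, -0.8]
width: 0.0373
grip_force: 50.0
```

Emit:
drive_tool([
  [[0,0,0.002,0,0,0,0],[0,0,0.001,0,0,0,0],[0,0,0.001,0,0,0,0],[0,0,0.001,0,0,0,0],[0,0,0,0,0,0,0]],
])

```text
time: 10.6
ee_pos: [0.5108, 0.1405, 0.1945]
eef_rot: [0.737, 0.676, 0.0, -0.0]
ft_force: [2.1, 2.2, -2.3]
width: 0.0375
grip_force: 50.0
```

Emit:
drive_tool([
  [[0,0,0.002,0,0,0,0],[0,0,0.002,0,0,0,0],[0,0,0,0,0,0,0]],
])

```text
time: 10.9
ee_pos: [0.5108, 0.1407, 0.1903]
eef_rot: [0.737, 0.676, 0.0, -0.0]
ft_force: [3.3, 4.4, -3.5]
width: 0.0373
grip_force: 50.0
```

Emit:
drive_tool([
  [[0.001,0,0.002,0,0,0,0],[0,0,0.002,0,0,0,0],[0,0,0.002,0,0,0,0],[0,0,0.001,0,0,0,0],[0,0,0.001,0,0,0,0],[0,0,0,0,0,0,0]],
])

```text
time: 11.5
ee_pos: [0.5109, 0.1412, 0.1824]
eef_rot: [0.737, 0.676, 0.0, 0.0]
ft_force: [3.8, 3.4, -1.5]
width: 0.0376
grip_force: 50.0
```

Emit:
drive_tool([
  [[0,0.001,0.001,0,0,0,0],[0,0,0.001,0,0,0,0],[0,0,0.001,0,0,0,0],[0,0,0,0,0,0,0]],
])

```text
time: 11.9
ee_pos: [0.5113, 0.1412, 0.1805]
eef_rot: [0.737, 0.676, -0.0, -0.001]
ft_force: [-4.7, 1.5, 12.4]
width: 0.0374
grip_force: 50.0
```

Emit:
drive_tool([
  [[0,0,0.001,0,0,0,0],[0,0,0,0,0,0,0],[0,0,-0.001,0,0,0,0],[0,0,0,0,0,0,1],[0,0,0,0,0,0,1],[0,0,0,0,0,0,1],[0,0,0,0,0,0,1],[0,0,0,0,0,0,1]],
])

```text
time: 12.7
ee_pos: [0.5116, 0.1409, 0.1793]
eef_rot: [0.737, 0.676, -0.0, -0.0]
ft_force: [0.0, -0.1, -0.2]
width: 0.0693
grip_force: 0.0
```

Emit:
drive_tool([
  [[0,0,-0.01,0,0,0,1],[0,0,-0.02,0,0,0,1],[0,0,-0.03,0,0,0,1],[0,0,-0.03,0,0,0,1],[0,0,-0.03,0,0,0,1],[0,0,-0.02,0,0,0,1],[0,0,0,0,0,0,1],[0,0,0,0,0,0,1]],
])

```text
time: 13.5
ee_pos: [0.5118, 0.141, 0.3198]
eef_rot: [0.737, 0.676, 0.0, 0.0]
ft_force: [-0.8, -0.3, -0.7]
width: 0.087
grip_force: 0.0
```

Run:
```python
from h import *
im,C=shot("wrist","w5.png"); st=r.read_state(); print(np.round(st["ee_pos"],4),np.round(st["eef_rot"],3),st["time"])
for q,z in(("crank_hub",.193),("crank_knob",.225)):
    d=r.place_of("wrist",q); print(q,[(np.round(e["at"],1),round(e["conf"],2),atz(C,e["at"],z).round(4)) for e in d[:2]])
S={}
for n in("scene","side"):
    S[n]=shot(n)[1]
    for q,p in(("crank_hub",(.5113,.141,.193)),("crank_knob",(.5035,.0513,.225))):print(n,q,[(e["at"],round(e["conf"],2)) for e in r.place_of(n,q)[:2]],proj(S[n],p).round(1))
```

```text
[0.5115 0.141  0.3191] [ 0.737  0.676 -0.    -0.   ] 13.55
crank_hub [(array([256.1, 188.7]), 0.74, array([0.5083, 0.1376, 0.193 ])), (array([260. , 182.9]), 0.58, array([0.5128, 0.1434, 0.193 ]))]
crank_knob [(array([259.7, 276.2]), 0.82, array([0.5048, 0.0549, 0.225 ]))]
scene crank_hub [([258.5, 148.9], 0.84)] [259.8 151. ]
scene crank_knob [([241.0, 152.5], 0.67)] [242.7 151.9]
side crank_hub [([260.0, 212.2], 0.67)] [260.6 211.6]
side crank_knob [([271.4, 182.5], 0.66)] [275.6 182. ]
```

View pics/w5.png

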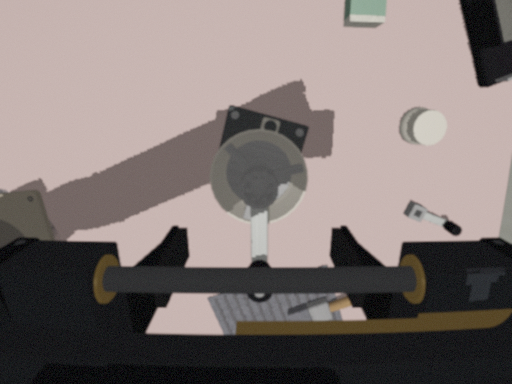

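The crank sits on the mill: hub at (259,185), arm pointing straight down to the knob at (259,280). Now I take the knob.

Emit:
drive_tool([
  [[-0.04,0,0,0,0,0,1],[-0.04,0,0,0,0,0,1],[-0.01,0,0.01,0,0,0,1],[0,0,0.03,0,0,0,1],[0,0,0.03,0,0,0,1],[0,0,0.025,0,0,0,1],[0,0,0.016,0,0,0,1],[0,0,0,0,0,0,0],[0,0,0,0,0,0,0],[0,0,0,0,0,0,0]],
], squeeze=15)

```text
time: 14.95
ee_pos: [0.5045, 0.0516, 0.2096]
eef_rot: [0.737, 0.676, 0.001, 0.0]
ft_force: [0.4, 0.0, 0.5]
width: 0.0706
grip_force: 0.0
```

Emit:
drive_tool([
  [[0,0,0,0,0,0,0],[0,0,0,0,0,0,0],[0,0,0,0,0,0,0],[0,0,0,0,0,0,0],[0,0,0,0,0,0,0],[0,0,0,0,0,0,0]],
])

```text
time: 15.55
ee_pos: [0.5039, 0.0514, 0.2085]
eef_rot: [0.737, 0.676, 0.0, -0.0]
ft_force: [1.6, -0.3, -0.1]
width: 0.0276
grip_force: 15.0
```

```bash
cat > circ.py <<'E'
from h import *; import sys
# rows for the knob circle about axis A, from current pose, clockwise, fixed tool yaw
A=np.array([.5115,.141]); s=r.read_state(); p=np.array(s["ee_pos"])[:2]; M=R.from_quat(s["eef_rot"]).as_matrix()
print(np.round(s["ee_pos"],4),s["width"],s["grip_force"],np.round(s["ft_force"],1))
a0=np.arctan2(*(p-A)[::-1]); print(np.hypot(*(p-A)),np.degrees(a0)); r0=.09
step,n=float(sys.argv[1]),int(sys.argv[2]); rows=[]
for k in range(1,n+1):
    a=a0-np.radians(step*k); t=M.T@np.array([*(A+r0*np.array([np.cos(a),np.sin(a)])-p),0]); t=t.round(3); p=p+(M@t)[:2]; rows.append([*t[:2].tolist(),0,0,0,0,0])
for i in range(0,n,10): print(str(rows[i:i+10]).replace(" ",""))
E
python3 circ.py 6 62
```

```text
[0.5039 0.0514 0.2085] 0.027585728046582964 14.999160366423894 [ 1.6 -0.3 -0.1]
0.08990710247265639 -94.8297493059103
[[0.0,-0.009,0,0,0,0,0],[0.002,-0.01,0,0,0,0,0],[0.002,-0.009,0,0,0,0,0],[0.004,-0.009,0,0,0,0,0],[0.004,-0.008,0,0,0,0,0],[0.005,-0.008,0,0,0,0,0],[0.006,-0.007,0,0,0,0,0],[0.007,-0.007,0,0,0,0,0],[0.007,-0.006,0,0,0,0,0],[0.008,-0.005,0,0,0,0,0]]
[[0.008,-0.004,0,0,0,0,0],[0.009,-0.004,0,0,0,0,0],[0.009,-0.002,0,0,0,0,0],[0.009,-0.002,0,0,0,0,0],[0.01,-0.0,0,0,0,0,0],[0.009,0.0,0,0,0,0,0],[0.009,0.002,0,0,0,0,0],[0.009,0.002,0,0,0,0,0],[0.009,0.003,0,0,0,0,0],[0.009,0.005,0,0,0,0,0]]
[[0.008,0.005,0,0,0,0,0],[0.007,0.006,0,0,0,0,0],[0.007,0.006,0,0,0,0,0],[0.006,0.008,0,0,0,0,0],[0.005,0.008,0,0,0,0,0],[0.004,0.008,0,0,0,0,0],[0.003,0.009,0,0,0,0,0],[0.003,0.009,0,0,0,0,0],[0.001,0.009,0,0,0,0,0],[0.001,0.01,0,0,0,0,0]]
[[-0.001,0.009,0,0,0,0,0],[-0.001,0.009,0,0,0,0,0],[-0.002,0.009,0,0,0,0,0],[-0.004,0.009,0,0,0,0,0],[-0.004,0.009,0,0,0,0,0],[-0.005,0.007,0,0,0,0,0],[-0.006,0.008,0,0,0,0,0],[-0.007,0.006,0,0,0,0,0],[-0.007,0.006,0,0,0,0,0],[-0.008,0.006,0,0,0,0,0]]
[[-0.008,0.004,0,0,0,0,0],[-0.009,0.003,0,0,0,0,0],[-0.009,0.003,0,0,0,0,0],[-0.009,0.001,0,0,0,0,0],[-0.01,0.001,0,0,0,0,0],[-0.009,-0.001,0,0,0,0,0],[-0.01,-0.001,0,0,0,0,0],[-0.009,-0.003,0,0,0,0,0],[-0.008,-0.003,0,0,0,0,0],[-0.009,-0.004,0,0,0,0,0]]
[[-0.008,-0.005,0,0,0,0,0],[-0.007,-0.006,0,0,0,0,0],[-0.007,-0.007,0,0,0,0,0],[-0.006,-0.007,0,0,0,0,0],[-0.005,-0.008,0,0,0,0,0],[-0.004,-0.008,0,0,0,0,0],[-0.004,-0.009,0,0,0,0,0],[-0.002,-0.009,0,0,0,0,0],[-0.002,-0.01,0,0,0,0,0],[-0.0,-0.009,0,0,0,0,0]]
[[0.0,-0.009,0,0,0,0,0],[0.002,-0.01,0,0,0,0,0]]
```

Emit:
drive_tool([
  [[0,-0.009,0,0,0,0,0],[0.002,-0.01,0,0,0,0,0],[0.002,-0.009,0,0,0,0,0],[0.004,-0.009,0,0,0,0,0],[0.004,-0.008,0,0,0,0,0],[0.005,-0.008,0,0,0,0,0],[0.006,-0.007,0,0,0,0,0],[0.007,-0.007,0,0,0,0,0],[0.007,-0.006,0,0,0,0,0],[0.008,-0.005,0,0,0,0,0]],
], squeeze=25)

```text
time: 16.55
ee_pos: [0.4296, 0.1034, 0.2085]
eef_rot: [0.737, 0.676, -0.0, 0.0]
ft_force: [3.0, -1.4, -1.5]
width: 0.0274
grip_force: 25.0
```

Emit:
drive_tool([
  [[0.008,-0.004,0,0,0,0,0],[0.009,-0.004,0,0,0,0,0],[0.009,-0.002,0,0,0,0,0],[0.009,-0.002,0,0,0,0,0],[0.01,0,0,0,0,0,0],[0.009,0,0,0,0,0,0],[0.009,0.002,0,0,0,0,0],[0.009,0.002,0,0,0,0,0],[0.009,0.003,0,0,0,0,0],[0.009,0.005,0,0,0,0,0]],
])

```text
time: 17.55
ee_pos: [0.4379, 0.1938, 0.2085]
eef_rot: [0.737, 0.676, -0.0, -0.0]
ft_force: [-4.5, -1.0, 1.2]
width: 0.0277
grip_force: 25.0
```

```bash
python3 circ.py 6 45
```

```text
[0.4379 0.1938 0.2085] 0.027735050064006648 25.003432439407334 [-4.5 -1.   1.2]
0.09059794606074034 144.32235733925395
[[0.008,0.006,0,0,0,0,0],[0.007,0.006,0,0,0,0,0],[0.006,0.007,0,0,0,0,0],[0.006,0.007,0,0,0,0,0],[0.005,0.008,0,0,0,0,0],[0.004,0.008,0,0,0,0,0],[0.004,0.009,0,0,0,0,0],[0.002,0.009,0,0,0,0,0],[0.001,0.01,0,0,0,0,0],[0.001,0.009,0,0,0,0,0]]
[[-0.001,0.009,0,0,0,0,0],[-0.001,0.01,0,0,0,0,0],[-0.003,0.009,0,0,0,0,0],[-0.004,0.009,0,0,0,0,0],[-0.004,0.008,0,0,0,0,0],[-0.005,0.008,0,0,0,0,0],[-0.006,0.007,0,0,0,0,0],[-0.007,0.007,0,0,0,0,0],[-0.007,0.005,0,0,0,0,0],[-0.008,0.005,0,0,0,0,0]]
[[-0.009,0.005,0,0,0,0,0],[-0.009,0.003,0,0,0,0,0],[-0.009,0.002,0,0,0,0,0],[-0.009,0.001,0,0,0,0,0],[-0.009,0.001,0,0,0,0,0],[-0.01,-0.001,0,0,0,0,0],[-0.009,-0.001,0,0,0,0,0],[-0.009,-0.003,0,0,0,0,0],[-0.009,-0.003,0,0,0,0,0],[-0.008,-0.005,0,0,0,0,0]]
[[-0.008,-0.005,0,0,0,0,0],[-0.007,-0.006,0,0,0,0,0],[-0.007,-0.007,0,0,0,0,0],[-0.006,-0.007,0,0,0,0,0],[-0.005,-0.008,0,0,0,0,0],[-0.004,-0.009,0,0,0,0,0],[-0.003,-0.008,0,0,0,0,0],[-0.003,-0.01,0,0,0,0,0],[-0.001,-0.009,0,0,0,0,0],[-0.0,-0.009,0,0,0,0,0]]
[[0.0,-0.01,0,0,0,0,0],[0.002,-0.009,0,0,0,0,0],[0.002,-0.009,0,0,0,0,0],[0.004,-0.009,0,0,0,0,0],[0.004,-0.008,0,0,0,0,0]]
```

Forces are small and the motion stays on the circle, so I continue past a full turn.

Emit:
drive_tool([
  [[0.008,0.006,0,0,0,0,0],[0.007,0.006,0,0,0,0,0],[0.006,0.007,0,0,0,0,0],[0.006,0.007,0,0,0,0,0],[0.005,0.008,0,0,0,0,0],[0.004,0.008,0,0,0,0,0],[0.004,0.009,0,0,0,0,0],[0.002,0.009,0,0,0,0,0],[0.001,0.01,0,0,0,0,0],[0.001,0.009,0,0,0,0,0]],
])

```text
time: 18.55
ee_pos: [0.5214, 0.231, 0.2086]
eef_rot: [0.737, 0.676, 0.001, -0.0]
ft_force: [-1.5, 2.7, 0.4]
width: 0.0277
grip_force: 25.0
```

Emit:
drive_tool([
  [[-0.001,0.009,0,0,0,0,0],[-0.001,0.01,0,0,0,0,0],[-0.003,0.009,0,0,0,0,0],[-0.004,0.009,0,0,0,0,0],[-0.004,0.008,0,0,0,0,0],[-0.005,0.008,0,0,0,0,0],[-0.006,0.007,0,0,0,0,0],[-0.007,0.007,0,0,0,0,0],[-0.007,0.005,0,0,0,0,0],[-0.008,0.005,0,0,0,0,0]],
])

```text
time: 19.55
ee_pos: [0.5942, 0.1765, 0.2088]
eef_rot: [0.737, 0.676, 0.001, 0.0]
ft_force: [1.2, 4.3, 1.9]
width: 0.0272
grip_force: 25.0
```

```bash
python3 circ.py 6 29
```

```text
[0.5942 0.1765 0.2088] 0.027201996038272412 25.00068630790338 [1.2 4.3 1.9]
0.08999529589158019 23.215581539458004
[[-0.009,0.004,0,0,0,0,0],[-0.008,0.003,0,0,0,0,0],[-0.01,0.002,0,0,0,0,0],[-0.009,0.001,0,0,0,0,0],[-0.009,0.001,0,0,0,0,0],[-0.01,-0.001,0,0,0,0,0],[-0.009,-0.002,0,0,0,0,0],[-0.009,-0.003,0,0,0,0,0],[-0.009,-0.003,0,0,0,0,0],[-0.008,-0.005,0,0,0,0,0]]
[[-0.008,-0.005,0,0,0,0,0],[-0.007,-0.006,0,0,0,0,0],[-0.006,-0.007,0,0,0,0,0],[-0.006,-0.008,0,0,0,0,0],[-0.005,-0.008,0,0,0,0,0],[-0.004,-0.008,0,0,0,0,0],[-0.003,-0.009,0,0,0,0,0],[-0.002,-0.009,0,0,0,0,0],[-0.001,-0.01,0,0,0,0,0],[-0.001,-0.009,0,0,0,0,0]]
[[0.001,-0.009,0,0,0,0,0],[0.002,-0.01,0,0,0,0,0],[0.003,-0.009,0,0,0,0,0],[0.003,-0.008,0,0,0,0,0],[0.005,-0.009,0,0,0,0,0],[0.005,-0.007,0,0,0,0,0],[0.006,-0.008,0,0,0,0,0],[0.007,-0.006,0,0,0,0,0],[0.008,-0.006,0,0,0,0,0]]
```

Emit:
drive_tool([
  [[-0.009,0.004,0,0,0,0,0],[-0.008,0.003,0,0,0,0,0],[-0.01,0.002,0,0,0,0,0],[-0.009,0.001,0,0,0,0,0],[-0.009,0.001,0,0,0,0,0],[-0.01,-0.001,0,0,0,0,0],[-0.009,-0.002,0,0,0,0,0],[-0.009,-0.003,0,0,0,0,0],[-0.009,-0.003,0,0,0,0,0],[-0.008,-0.005,0,0,0,0,0]],
])

```text
time: 20.55
ee_pos: [0.5823, 0.0863, 0.2086]
eef_rot: [0.737, 0.675, -0.0, 0.0]
ft_force: [5.3, -0.5, 1.8]
width: 0.0273
grip_force: 25.0
```

Emit:
drive_tool([
  [[-0.008,-0.005,0,0,0,0,0],[-0.007,-0.006,0,0,0,0,0],[-0.006,-0.007,0,0,0,0,0],[-0.006,-0.008,0,0,0,0,0],[-0.005,-0.008,0,0,0,0,0],[-0.004,-0.008,0,0,0,0,0],[-0.003,-0.009,0,0,0,0,0],[-0.002,-0.009,0,0,0,0,0],[-0.001,-0.01,0,0,0,0,0],[-0.001,-0.009,0,0,0,0,0]],
])

```text
time: 21.55
ee_pos: [0.4989, 0.0523, 0.2084]
eef_rot: [0.737, 0.676, 0.0, -0.0]
ft_force: [2.1, 1.7, -0.5]
width: 0.0274
grip_force: 25.0
```

Emit:
drive_tool([
  [[0.001,-0.009,0,0,0,0,0],[0.002,-0.01,0,0,0,0,0],[0.003,-0.009,0,0,0,0,0],[0.003,-0.008,0,0,0,0,0],[0.005,-0.009,0,0,0,0,0],[0.005,-0.007,0,0,0,0,0],[0.006,-0.008,0,0,0,0,0],[0,0,0,0,0,0,0],[0,0,0,0,0,0,0]],
])

```text
time: 22.45
ee_pos: [0.4424, 0.0833, 0.2087]
eef_rot: [0.737, 0.676, 0.001, 0.0]
ft_force: [6.2, 4.2, -3.6]
width: 0.0275
grip_force: 25.0
```

Emit:
drive_tool([
  [[0,0,0,0,0,0,1],[0,0,0,0,0,0,1],[0,0,0,0,0,0,1],[0,0,0,0,0,0,1],[0,0,-0.01,0,0,0,1],[0,0,-0.02,0,0,0,1],[0,0,-0.03,0,0,0,1],[0,0,-0.03,0,0,0,1],[0,0,-0.02,0,0,0,1],[0,0,0,0,0,0,1]],
])

```text
time: 23.45
ee_pos: [0.4434, 0.0821, 0.3219]
eef_rot: [0.737, 0.676, 0.002, 0.001]
ft_force: [0.1, 0.2, -0.4]
width: 0.0863
grip_force: 0.0
```

Run:
```python
from h import *
s=r.read_state(); print(np.round(s["ee_pos"],4),s["width"],s["time"],np.round(s["ft_force"],1))
out=[]
for n in("scene","side"):
    im,C=shot(n)
    for q in("crank_hub","crank_knob"):print(n,q,[(e["at"],round(e["conf"],2)) for e in r.place_of(n,q)[:2]])
    print(proj(C,(.5115,.141,.193)),proj(C,(.5115-.09*.82,.141-.09*.57,.225)))
    u,v=proj(C,(.511,.139,.19)).astype(int); out.append(cv2.resize(im[v-30:v+30,u-39:u+39],(390,300),interpolation=2))
cv2.imwrite("pics/end.png",np.hstack(out)[...,::-1])
```

```text
[0.4434 0.0821 0.3219] 0.08629205227438815 23.45 [ 0.1  0.2 -0.4]
scene crank_hub [([259.3, 148.7], 0.49)]
scene crank_knob [([235.9, 141.5], 0.5)]
[259.79753423 150.97345725] [235.21142941 142.19138398]
side crank_hub []
side crank_knob [([295.6, 192.3], 0.66)]
[260.54465194 211.63280737] [296.78674483 194.86104722]
```

View pics/end.png

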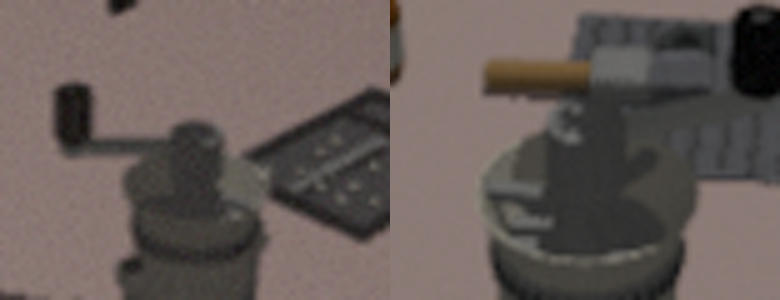

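The final crops show the crank level on the mill, with its hub seated and the knob about 50° past where it started. The gripper is clear, so I hand the job in.

```bash
python3 -c "
from bench import r
print(r.close_job())"
```

```text
the job is handed in; nothing more can be done
None
```

The crank is back on the splined shaft and pushed home, I turned the mill clockwise by the knob about 410° and let go, and the job is handed in at about 24 s; the hand-in gave no verdict, and full seating at the end was judged from the camera views, not by pressing the hub again.

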